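# Unlock and slide open the wide vial box

### The job

Open the wider of the two sheet-steel vial boxes on the bench so that its vials can be reached: pull its spring plunger knob straight up to free the aluminium cover, slide the cover fully open with the knob still pulled up, then let go. Leave the narrower box shut.

Things in the scene. Friction and masses are not known exactly. Their poses are not given: they have to be found in the camera images.
- wide_knob (a point): Centre of the WIDE box's plunger knob, an upright black cylinder 28 mm wide, 26 mm high, 88 mm above the bench when shut; it moves with the knob. Below it a steel collar (24 mm wide, 10 mm high) stands on the cover, whose top is 61 mm above the bench. Axes as the box (level, turned up to 0.45 rad): z up, y across. The cover opens along this -x, towards the robot. 55 mm around the knob is free.
- wide_plunger (a joint): How far the wide box's knob is pulled up, m: 0 = pin home in its hole, 0.020 = upper stop. The pin locks the cover until pulled 0.008; 0.014 is well clear. The spring pulls back with 6 N at 0, 11.6 N at 0.014. Let go with the cover open, the pin rests on the deck and the knob stays about 0.008 up.
- wide_cover (a joint): How far the wide box's aluminium cover has slid open, m: 0 shut, 0.100 at the open stop. The knob rides on it; sliding takes about 3 N and it stays where left. The box, fixed to the bench, is cream painted steel, 260 mm long, 130 mm wide, 55 mm high, with dark guide strips 10 mm high along its long edges. Shut, the knob is at mid-box; the cover slides over the bare painted half.
- narrow_cover (a joint): How far the cover of the NARROW box has slid open, m: 0 shut; to be left shut. This bystander, also fixed, is of the same make with the same knob, but 84 mm wide instead of 130. The two boxes stand side by side, 0.28 m or more apart at their middles, either one on the left.

How it is judged:
On the way:
1. the wide box's knob is pulled up clear of its hole while its cover is still shut (within 15 mm) (value of joint wide_plunger above 0.0075 m and value of joint wide_cover below 0.015 m), for 0.1 s.
At the end, for the whole second after the job is handed in: The wide box's cover stands open by at least 85 of its 100 mm and at rest, its knob has been let go (it rests no more than 12 mm up), and the narrow box's cover is still shut (within 10 mm) (value of joint wide_cover above 0.085 m and velocity of joint wide_cover between -0.01 and 0.01 m/s and value of joint wide_plunger below 0.012 m and value of joint narrow_cover below 0.01 m); the robot touches nothing.
It fails at once if the narrow box's cover is slid open by more than 10 mm (value of joint narrow_cover above 0.01 m).
It also fails if it takes over 32 s, if anything falls off the work surface, if the arm or the gripper's body presses on something with over 40 N, if the wrist force passes 120 N, or if a joint passes its speed limit or range.

### The arm

A 7-joint arm with a two-finger parallel gripper is mounted at the origin on the work surface. World frame = base frame: x ahead of the robot, y to its left, z up, the work surface at z = 0. Lengths are in m, angles in rad, forces in N, time in s.
With the tool pointing down it reaches from about 0.425 to 0.875 m from the base axis. Payload 4.7 kg.
Tool frame: the origin (TCP) lies at the very end of the fingers, on their centre line; the grasp point (between the pads) lies 19 mm behind it; z points along the fingers, y is the line along which they close (so a half turn about z gives the same grasp; the last joint's range is limited). The gripper opens to 87 mm and grips with 3 to 60 N. Pads are 19 mm wide; open, the fingers measure 117 mm over their backs; the gripper's body (75 mm by 190 mm) begins 51 mm behind the grasp point.
Start: joints at [1.32, 0.321, -0.07, 1.45, 0.023, 1.371, -0.057], TCP at [0.17, -0.627, 0.192] pointing down, gripper open.
Joint ranges: [-2.86, 2.86], [-0.3, 2.09], [-1.38, 1.24], [0.06, 2.45], [-1.56, 4.7], [0.09, 2.05], [-2.69, 2.69]. Speed limits (rad/s): [2.57, 2.57, 3.14, 3.14, 3.14, 3.14, 3.14].

### API

Orientations are given as a rotation vector (axis times angle).
In Python, from bench import ctrl gives the robot as it stands.
- The arm moves only by the shell command python3 -m jog 'ROWS' [FORCE]. ROWS is JSON, a list that holds one entry, the list of rows, each a list of 7 numbers: the shift along the tool's x, y, z in mm, then the turn, a rotation vector about the tool's x, y, z in degrees, then the finger opening in mm, from 0 to 87. A call has 1 to 10 rows; each row is the pose to reach, as a shift and turn from the pose commanded when the call began, along the tool's axes at that moment; what a row does not reach only later rows make up. A row lasts 1/10 s, in which the tool goes at most 50 mm and 8.59 degrees, less where a joint would pass 70% of its speed; a pose out of reach is approached as far as the arm can. A call with a gripper value outside its range is refused whole. The fingers move at their own pace and stop on an object; FORCE is the grip in N (left out, the last holds). Time passes only in rows, so rows that repeat a pose let the fingers close. It gives the time, the measured TCP pose, the force, the opening and the grip force at its end, in the units of the state.
- ctrl.get_state(): the state, without advancing time (a new reading comes with each control period).
- ctrl.get_image(name): name is "scene" or "side" or "wrist"; returns a dict with "image" (420x560x3 uint8, red, green, blue), "depth" (420x560 float32, m along the optical axis (not along the pixel's ray), 0 where there is no reading), "fov_y" (degrees; the focal length in pixels is half the picture's height over the tangent of half this angle, whatever the lens; pixels are square), "cx", "cy" (the principal point, pixels), "k1" (the pictures are not rectified: a ray, as slopes to the right and down, at radius r is drawn at 1 + k1 r^2 times it, then the intrinsics apply), "rvec" (rotation vector, rad) and "tvec" (3), from world to camera coordinates, as OpenCV has them. Camera axes: x right, y down, z forward; pixel columns grow to the right and rows downward; lengths in m; the calibration is good to about 2 mm. A picture is of the moment at which its call begins.
- ctrl.close_job(): hands the job in; it is judged then, once.
The state is a dict: "time": time; "joint_positions": joint angles; "qd": joint speeds; "joint_torque": joint torques, N m; "position": TCP position; "tool_rot": TCP orientation; "ft_force": force on the tool from outside, world axes, zero at the start; "torque": the same for the moment, N m; "grip_width": opening from 0.0 (shut) to 1.0 (fully open); "grip_force": force on a finger pad.
Only numpy, scipy, OpenCV 4.12 (cv2) and the standard library are available. Lean on these libraries where they do the work, as an engineer would, in place of code of your own. Each camera call takes 0.05 s, during which the arm holds its last target. There are 200 camera calls.

## Working session

There is one attempt and no reset: what is moved stays moved. The work goes in short steps, Python scripts to look and compute and a shell command to move; the robot and the scene stay as the last step left them, time stands still between calls to the robot, and variables do not carry over. Pictures are saved under pics/ and viewed, at most 10 in all, crops included, and the job is handed in when it is done.

```bash
mkdir -p pics
cat > h.py <<'E'
import numpy as np, cv2
from scipy.spatial.transform import Rotation as R
from bench import ctrl
def grab(n):
    d=ctrl.get_image(n); np.save('pics/'+n+'.npy',d,allow_pickle=True); return d
def load(n): return np.load('pics/'+n+'.npy',allow_pickle=True).item()
def world(d,u,v,z=None):
    f=210/np.tan(np.radians(d['fov_y'])/2)
    K=np.array([[f,0,d['cx']],[0,f,d['cy']],[0,0,1.]])
    p=cv2.undistortPoints(np.array([[[u,v]]],float),K,np.array([d['k1'],0,0,0.]))[0,0]
    M=R.from_rotvec(d['rvec']).as_matrix();t=np.array(d['tvec'])
    r=np.array([p[0],p[1],1.]);C=-M.T@t;w=M.T@r
    s=d['depth'][int(round(v)),int(round(u))] if z is None else (z-C[2])/w[2]
    return C+s*w
E
python3 - <<'E'
from h import *
for n in('scene','side'):
    d=grab(n);cv2.imwrite(f'pics/{n}1.png',d['image'][:,:,::-1])
    print(n,d['k1'],d['fov_y'])
s=ctrl.get_state();print(s['position'],s['tool_rot'],s['time'])
E
```

```text
scene 0.025647029032033187 54.1000192725111
side -0.1359021995335107 48.75013655639667
[ 0.16993264 -0.62682282  0.19075175] [-3.11238834e+00 -4.14617371e-01  4.92942030e-04] 0.1
```

View pics/scene1.png

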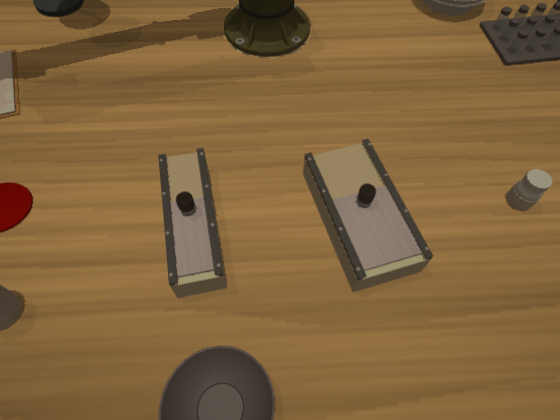

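The wide box is the one on the right: knob top near (367,187), strip ends near (309,155), (360,273), (368,144) and (427,254). The narrow box is on the left, with its knob at (185,198).

Run:
```python
from h import *
d=load('scene')
P=[world(d,*p,z=.065) for p in((309,155),(360,273),(368,144),(427,254))]
for p in P: print(p.round(4))
a=P[1]-P[0];b=P[3]-P[2];print(np.arctan2(a[1],a[0]),np.arctan2(b[1],b[0]),np.linalg.norm(a),np.linalg.norm(b),np.linalg.norm(P[2]-P[0]),np.mean(P,0))
k=world(d,367,187,z=.101);print('knob',k,world(d,367,187))
dp=world(d,367,187);print('narrow',world(d,185,196,z=.101))
im=cv2.resize(d['image'][130:290,290:440],None,fx=3.6,fy=3.6,interpolation=cv2.INTER_CUBIC);cv2.imwrite('pics/crop.png',im[:,:,::-1])
M=R.from_rotvec(ctrl.get_state()['tool_rot']).as_matrix();print(M.round(3))
```

```text
[0.4732 0.0651 0.065 ]
[0.7131 0.1246 0.065 ]
[0.4517 0.1805 0.065 ]
[0.6855 0.2383 0.065 ]
0.24290445366021501 0.2424684442528926 0.2471770913286429 0.24084476447206768 0.11737477820580075 [0.58088246 0.15213458 0.065     ]
knob [0.57442201 0.15164781 0.101     ] [0.57477991 0.15148608 0.10153755]
narrow [ 0.57840627 -0.15257572  0.101     ]
[[ 0.965  0.262 -0.001]
 [ 0.262 -0.965  0.002]
 [-0.    -0.002 -1.   ]]
```

View pics/crop.png

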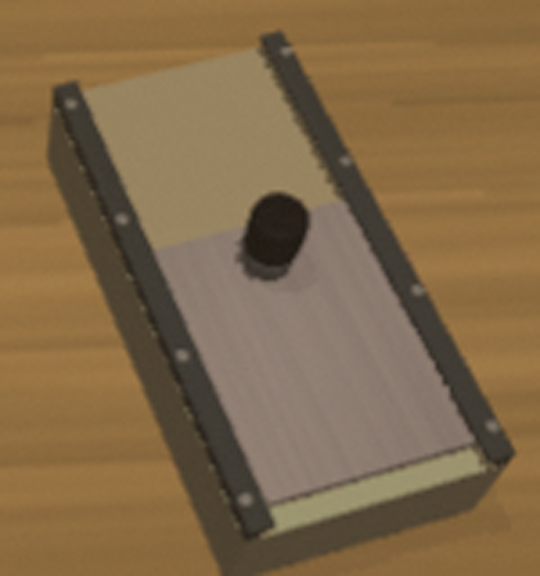

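The crop puts the knob top at about (368,188), at mid-box as expected. That gives a knob near (0.578, 0.152) and a box yaw of 0.243, almost the tool's own yaw of 0.265. I'll move above it in two legs.

```bash
python3 -m jog '[[[35,-27,0,0,0,0,60],[70,-54,0,0,0,0,60],[105,-81,0,0,0,0,60],[140,-108,0,0,0,0,60],[175,-135,0,0,0,0,60],[210,-162,0,0,0,0,60],[245,-189,0,0,0,0,60],[280,-216,0,0,0,0,60],[315,-243,0,0,0,0,60],[350,-270,0,0,0,1.3,60]]]' 30
```

```text
time: 1.1
position: [0.4378, -0.2735, 0.1915]
tool_rot: [3.119, 0.379, -0.001]
ft_force: [1.0, -0.6, -0.5]
grip_width: 0.683
grip_force: 0.0
```

```bash
python3 -m jog '[[[24,-38,0,0,0,0,60],[48,-76,0,0,0,0,60],[71,-114,0,0,0,0,60],[95,-152,0,0,0,0,60],[119,-190,0,0,0,0,60],[143,-228,0,0,0,0,60],[167,-266,0,0,0,0,60],[190,-304,0,0,0,0,60],[214,-342,0,0,0,0,60],[238,-380,0,0,0,0,60]]]'; python3 -m jog '[[[0,0,30,0,0,0,60],[0,0,30,0,0,0,60]]]'
python3 - <<'E'
from h import *
for n in('wrist','scene'):
    d=grab(n);cv2.imwrite(f'pics/{n}2.png',d['image'][:,:,::-1])
E
```

```text
time: 2.1
position: [0.5774, 0.1521, 0.1914]
tool_rot: [3.118, 0.378, -0.001]
ft_force: [0.5, -1.1, 1.1]
grip_width: 0.685
grip_force: 0.0
time: 2.3
position: [0.5742, 0.1515, 0.1577]
tool_rot: [3.118, 0.385, -0.012]
ft_force: [0.5, -1.0, -1.5]
grip_width: 0.691
grip_force: 0.0
```

View pics/wrist2.png

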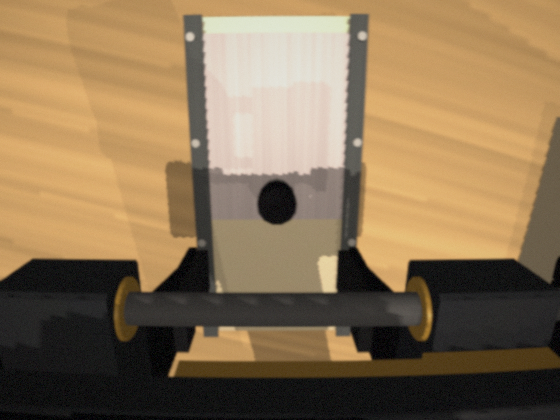

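The wrist view shows the knob top at about (277,200), centred between the strips. The strips run straight down the image, so the yaw matches.

Run:
```python
from h import *
d=load('wrist')
g=d['image'][160:235,240:320].max(2)<40
v,u=np.nonzero(g);print(u.min()+240,u.max()+240,v.min()+160,v.max()+160)
k=world(d,277,200,z=.101);print(k,world(d,277,200))
a,b=world(d,190,36,z=.065),world(d,202,243,z=.065);e,f=world(d,362,36,z=.065),world(d,352,243,z=.065)
for p,q in((a,b),(e,f)):print(np.arctan2(*(p-q)[1::-1]))
print(np.linalg.norm(a-e))
s=ctrl.get_state();M=R.from_rotvec(s['tool_rot']).as_matrix();print(s['position'],s['tool_rot'],M.T@(np.array([k[0],k[1],.073])-s['position'])*1000)
```

```text
259 294 181 222
[0.58437374 0.15052453 0.101     ] [0.58441768 0.15053735 0.10116645]
0.2519841717528377
0.2535272902685039
0.12161162441836812
[0.57659724 0.14938542 0.16100131] [ 3.11783463  0.3774576  -0.00389372] [ 8.05074493  0.68920456 87.98132331]
```

Run:
```python
from h import *
for n,(u0,u1,v0,v1) in (('wrist',(250,305,172,230)),('scene',(350,385,175,215))):
    d=load(n)
    if n=='scene': d=d
    P=np.array([world(d,u,v) for u in range(u0,u1) for v in range(v0,v1)])
    Q=P[(P[:,2]>.096)&(P[:,2]<.106)]
    if len(Q): print(n,len(Q),Q.min(0),Q.max(0),(Q.min(0)+Q.max(0))/2,Q.mean(0))
s=ctrl.get_state();print(s['position'])
```

```text
wrist 1215 [0.56637826 0.13686856 0.09614324] [0.59334573 0.1640807  0.1030376 ] [0.579862   0.15047463 0.09959042] [0.58065434 0.15061303 0.10088517]
scene 193 [0.56500907 0.13762363 0.09611299] [0.59251649 0.16377834 0.10390692] [0.57876278 0.15070099 0.10000996] [0.58084855 0.15049672 0.10098798]
[0.57659724 0.14938542 0.16100131]
```

Both cameras' depth agree on a knob at (0.580, 0.1505). I'll descend and grip it.

```bash
python3 -m jog '[[[2,2,20,0,0,0,60],[2,2,40,0,0,0,60],[2,2,55,0,0,0,60],[2,2,70,0,0,0,60],[2,2,80,0,0,0,60],[2,2,88,0,0,0,60],[2,2,88,0,0,0,60]]]'; python3 -m jog '[[[0,0,0,0,0,0,20],[0,0,0,0,0,0,20],[0,0,0,0,0,0,20],[0,0,0,0,0,0,20],[0,0,0,0,0,0,20],[0,0,0,0,0,0,20]]]' 40
```

```text
time: 3.1
position: [0.579, 0.149, 0.0727]
tool_rot: [3.118, 0.379, -0.003]
ft_force: [0.0, 0.1, -0.0]
grip_width: 0.691
grip_force: 0.0
time: 3.7
position: [0.5796, 0.1493, 0.0738]
tool_rot: [3.118, 0.379, 0.0]
ft_force: [-0.3, 0.1, 0.2]
grip_width: 0.266
grip_force: 0.0
```

The opening reads 23 mm, less than the 28 mm knob, and there is no grip force. I'll look before pulling.

Run:
```python
from h import *
s=ctrl.get_state();print(s['grip_width'],s['grip_force'],s['position'])
a=grab('side')['image'];w=grab('wrist')['image'];sc=grab('scene')['image']
s=ctrl.get_state();print(s['grip_width'],s['grip_force'],s['position'])
im=np.hstack([cv2.resize(a,(400,300)),cv2.resize(w,(400,300))])
cv2.imwrite('pics/3.png',im[:,:,::-1])
```

```text
0.2658001579047711 0.0 [0.57961316 0.14933189 0.07380649]
0.23894300088297155 0.0 [0.57960578 0.14933082 0.07373151]
```

View pics/3.png

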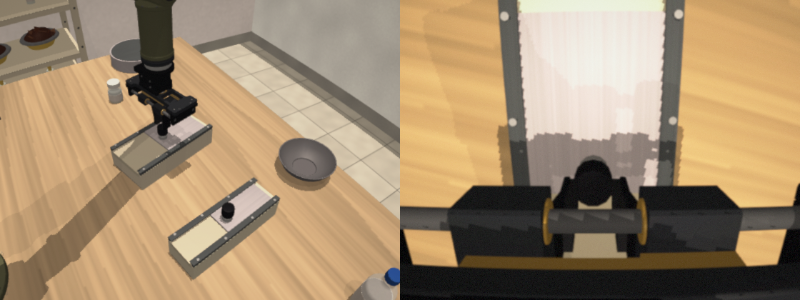

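Left is the side view, where the fingers stand at the wide knob. Right is the wrist view, with the knob at about (593,185) between or slightly ahead of the fingertips. I need a closer crop.

Run:
```python
from h import *
a=load('side')['image'][90:240,150:310];w=load('wrist')['image'][190:370,180:372]
im=np.hstack([cv2.resize(a,(400,375),interpolation=2),cv2.resize(w,(400,375),interpolation=2)])
im=np.clip(im.astype(float)*1.0,0,255); im=(255*(im/255)**.55).astype(np.uint8)
cv2.imwrite('pics/4.png',im[:,:,::-1])
```

```text
(no output)
```

View pics/4.png

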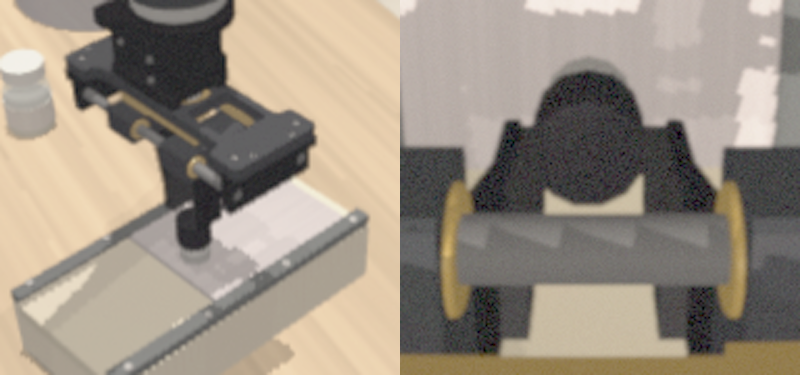

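Run:
```python
from h import *
s=ctrl.get_state();M=R.from_rotvec(s['tool_rot']).as_matrix();T=np.array(s['position'])
for n,(u0,u1,v0,v1) in (('wrist',(180,372,190,300)),('scene',(345,390,165,215)),('side',(210,250,150,200))):
    d=load(n)
    P=np.array([world(d,u,v) for u in range(u0,u1) for v in range(v0,v1)])
    P=(P-T)@M*1000  # tool frame mm
    for a,b in((-2,2),(-15,-2),(-22,-15),(-29,-22),(-35,-29),(-45,-35)):
        Q=P[(P[:,2]<b)&(P[:,2]>a)&(abs(P[:,1])<30)&(abs(P[:,0])<40)]
        if len(Q): print(n,a,b,len(Q),np.percentile(Q,[3,50,97],axis=0)[:,:2].round(1).tolist())
```

```text
wrist -2 2 1 [[12.2, -0.3], [12.2, -0.3], [12.2, -0.3]]
wrist -15 -2 319 [[3.8, -13.2], [12.6, -0.8], [14.4, 11.9]]
wrist -22 -15 231 [[5.9, -12.3], [12.8, -0.7], [14.3, 11.2]]
wrist -29 -22 2220 [[-10.6, -10.2], [2.5, -0.2], [13.4, 10.4]]
wrist -35 -29 205 [[-7.8, -18.4], [9.6, -1.6], [11.5, 19.2]]
wrist -45 -35 482 [[-4.4, -18.5], [9.8, 11.4], [11.5, 19.6]]
scene -2 2 2 [[4.0, -0.6], [7.5, 4.1], [11.0, 8.7]]
scene -15 -2 57 [[-3.1, -8.7], [9.8, 6.8], [13.7, 11.7]]
scene -22 -15 32 [[3.5, -8.9], [11.2, 3.3], [14.0, 10.8]]
scene -29 -22 112 [[-6.7, -12.0], [5.9, -3.3], [13.0, 7.9]]
scene -35 -29 33 [[-7.7, -16.9], [3.5, -9.9], [10.8, 18.6]]
scene -45 -35 77 [[-8.8, -19.2], [7.5, 12.3], [10.7, 19.5]]
side -2 2 6 [[-12.7, -1.1], [-6.5, 9.9], [-1.2, 12.2]]
side -15 -2 69 [[-14.1, -6.6], [-9.7, 9.8], [6.6, 13.6]]
side -22 -15 40 [[-14.0, -5.2], [-8.1, 10.7], [7.3, 14.2]]
side -29 -22 62 [[-14.0, -11.2], [-7.5, -2.2], [3.5, 10.1]]
side -35 -29 50 [[-11.8, -17.8], [-4.5, -10.2], [8.9, 22.2]]
side -45 -35 91 [[-12.1, -17.0], [-4.2, 18.0], [9.5, 22.5]]
```

Run:
```python
from h import *
s=ctrl.get_state();M=R.from_rotvec(s['tool_rot']).as_matrix();T=np.array(s['position']);print(T,s['grip_width'],s['grip_force'],s['ft_force'])
for n,(u0,u1,v0,v1) in (('wrist',(180,372,190,300)),('scene',(345,390,150,215)),('side',(205,255,130,200))):
    d=load(n)
    P=np.array([world(d,u,v) for u in range(u0,u1) for v in range(v0,v1)])
    P=(P-T)@M*1000
    for a in range(-60,10,5):
        Q=P[(P[:,2]<a+5)&(P[:,2]>=a)&(abs(P[:,1])<30)&(abs(P[:,0])<16)]
        h,_=np.histogram(Q[:,1],bins=np.arange(-30,31,5)) if len(Q) else (0,0)
        print(n,a,h)
```

```text
[0.57960578 0.14933082 0.07373151] 0.23894300088297155 0.0 [-0.20188262  0.53344926 -0.21468013]
wrist -60 [  0   7  81 105   0   0   0   0  86  85  24   0]
wrist -55 [ 0  0 67 92  0  0  0  0 70 73  7  0]
wrist -50 [ 0  0 53 74  0  0  0  0 62 62  5  0]
wrist -45 [ 0  0 49 64  0  0  0  0 61 59  3  0]
wrist -40 [ 0  0 46 80  0  0  0  0 65 52  3  0]
wrist -35 [ 0  0 35 63  0  0  0  0 53 38  2  0]
wrist -30 [  0   0   0  61 464 547 519 425  85   0   0   0]
wrist -25 [ 0  0  0 23 38 39 36 45 12  0  0  0]
wrist -20 [ 0  0  0 21 34 33 37 33 13  0  0  0]
wrist -15 [ 0  0  0 21 33 34 31 29 13  0  0  0]
wrist -10 [ 0  0  0 20 25 26 34 26 13  0  0  0]
wrist -5 [0 0 0 2 2 4 1 4 1 0 0 0]
wrist 0 [ 0  0  0  0 11 19 17  7  0  0  0  0]
wrist 5 [ 0  0  0  5 23 24 24 20  0  0  0  0]
scene -60 [0 0 7 6 0 0 0 0 2 4 1 0]
scene -55 [0 0 8 3 0 0 0 0 4 7 0 0]
scene -50 [ 0  0  5  9  0  0  0  0  3 12  0  0]
scene -45 [ 0  1  5 11  0  0  0  0  5 18  0  0]
scene -40 [ 0  1  4 12  0  0  0  0  3 17  0  0]
scene -35 [0 0 4 8 0 0 0 0 3 7 0 0]
scene -30 [ 0  0  0 18 31 32 21  8  0  0  0  0]
scene -25 [0 0 0 1 1 5 6
[... 175 characters left out ...]
[ 0  0  0  0  3  3  8 12  0  0  0  0]
scene 5 [ 0  1  0  1  2  2  4 10  0  1  0  0]
side -60 [ 0  2  5 11  1  0  0  0  2  1 14  0]
side -55 [ 0  0  4 14  2  0  0  0  1  3 15  0]
side -50 [ 0  0  5 17  1  0  0  0  1  6 20  0]
side -45 [ 0  0  4 15  2  0  0  0  2  2 23  0]
side -40 [ 0  0  3 13  3  0  0  0  2  4 18  0]
side -35 [ 0  0  5 22  1  0  0  0  1  3 17  0]
side -30 [ 0  0  0  6 14 11 12  4  1  0  0  0]
side -25 [0 0 0 0 2 5 4 8 4 0 0 0]
side -20 [ 0  0  0  0  2  2  3  6 19  0  0  0]
side -15 [ 0  0  0  0  2  3  4  6 14  0  0  0]
side -10 [ 0  0  0  0  1  3  5  6 12  0  0  0]
side -5 [0 0 0 0 0 3 1 5 9 0 0 0]
side 0 [0 0 0 0 0 3 6 9 3 0 0 0]
side 5 [ 0  0  0  0  0  4  3  7 10  0  0  0]
```

All three cameras agree that the fingers really end about 30 mm above the reported TCP, and they have closed just over the knob without touching it. I'll open, descend about 28 mm more and grip again.

```bash
python3 -m jog '[[[0,0,-5,0,0,0,60],[0,0,-5,0,0,0,60],[0,0,-5,0,0,0,60],[0,0,-5,0,0,0,60],[0,0,-5,0,0,0,60],[0,0,-5,0,0,0,60],[0,0,-5,0,0,0,60]]]'; python3 -m jog '[[[0,0,7,0,0,0,60],[0,0,15,0,0,0,60],[0,0,21,0,0,0,60],[0,0,27,0,0,0,60],[0,0,33,0,0,0,60],[0,0,33,0,0,0,60]]]';  python3 -m jog '[[[0,0,0,0,0,0,20],[0,0,0,0,0,0,20],[0,0,0,0,0,0,20],[0,0,0,0,0,0,20],[0,0,0,0,0,0,20],[0,0,0,0,0,0,20],[0,0,0,0,0,0,20]]]' 45
```

```text
time: 4.55
position: [0.5795, 0.1493, 0.0786]
tool_rot: [3.119, 0.38, -0.0]
ft_force: [-0.9, -0.1, 0.1]
grip_width: 0.681
grip_force: 0.0
time: 5.15
position: [0.5788, 0.1491, 0.0445]
tool_rot: [3.118, 0.38, -0.003]
ft_force: [-0.1, -1.1, -0.2]
grip_width: 0.688
grip_force: 0.0
time: 5.85
position: [0.5794, 0.1507, 0.0459]
tool_rot: [-3.117, -0.381, -0.0]
ft_force: [-0.4, 3.9, 0.6]
grip_width: 0.306
grip_force: 45.0
```

Gripped at 45 N. Next I pull straight up.

```bash
python3 -m jog '[[[0,0,-4,0,0,0,20],[0,0,-8,0,0,0,20],[0,0,-12,0,0,0,20],[0,0,-16,0,0,0,20],[0,0,-16,0,0,0,20],[0,0,-16,0,0,0,20],[0,0,-16,0,0,0,20]]]'
```

```text
time: 6.55
position: [0.5778, 0.1501, 0.0596]
tool_rot: [-3.117, -0.381, 0.005]
ft_force: [0.9, 5.1, -12.8]
grip_width: 0.308
grip_force: 45.0
```

Up about 14 mm, with the spring at 12.8 N as expected. Now I slide the cover open.

```bash
python3 -m jog '[[[-5,0,0,0,0,0,20],[-12,0,0,0,0,0,20],[-20,0,0,0,0,0,20],[-28,0,0,0,0,0,20],[-36,0,0,0,0,0,20],[-44,0,0,0,0,0,20],[-52,0,0,0,0,0,20],[-60,1,0,0,0,0,20],[-68,1,0,0,0,0,20],[-76,1,0,0,0,0,20]]]';python3 -m jog '[[[-8,0,0,0,0,0,20],[-15,0,0,0,0,0,20],[-20,0,0,0,0,0,20],[-22,0,0,0,0,0,20],[-22,0,0,0,0,0,20],[-22,0,0,0,0,0,20]]]'
```

```text
time: 7.55
position: [0.5041, 0.1312, 0.0601]
tool_rot: [-3.116, -0.381, 0.004]
ft_force: [2.3, 5.6, -12.7]
grip_width: 0.313
grip_force: 45.0
time: 8.15
position: [0.4824, 0.1256, 0.06]
tool_rot: [-3.117, -0.38, 0.006]
ft_force: [0.5, 5.4, -12.6]
grip_width: 0.314
grip_force: 45.0
```

It has travelled about 100 mm. I'll lower to the rest height, release, and retreat straight up.

```bash
python3 -m jog '[[[0,0,3,0,0,0,20],[0,0,6,0,0,0,20],[0,0,6,0,0,0,20],[0,0,6,0,0,0,60],[0,0,6,0,0,0,60],[0,0,6,0,0,0,60],[0,0,6,0,0,0,60],[0,0,6,0,0,0,60],[0,0,6,0,0,0,60]]]';python3 -m jog '[[[0,0,-10,0,0,0,60],[0,0,-30,0,0,0,60],[0,0,-60,0,0,0,60],[0,0,-90,0,0,0,60],[0,0,-120,0,0,0,60],[0,0,-140,0,0,0,60],[0,0,-140,0,0,0,60],[0,0,-140,0,0,0,60]]]'
python3 - <<'E'
from h import *
a=grab('side')['image'];s=grab('scene')
im=np.hstack([cv2.resize(a,(400,300)),cv2.resize(s['image'],(400,300))])
cv2.imwrite('pics/5.png',im[:,:,::-1])
P=np.array([world(s,u,v) for u in range(300,400) for v in range(110,215)])
Q=P[(abs(P[:,0]-.483)<.025)&(abs(P[:,1]-.126)<.025)&(P[:,2]>.1)&(P[:,2]<.13)]
print(len(Q),Q.mean(0),np.percentile(Q[:,2],[50,90]),ctrl.get_state()['ft_force'])
E
```

```text
time: 9.05
position: [0.4849, 0.1246, 0.0559]
tool_rot: [3.118, 0.379, 0.001]
ft_force: [-0.2, -0.2, -0.6]
grip_width: 0.673
grip_force: 0.0
time: 9.85
position: [0.4847, 0.1249, 0.196]
tool_rot: [3.118, 0.379, 0.001]
ft_force: [0.8, 0.2, -0.5]
grip_width: 0.691
grip_force: 0.0
183 [0.48536217 0.12533009 0.10808638] [0.10882614 0.11052424] [-0.31127716 -0.63665961 -1.02361154]
```

View pics/5.png

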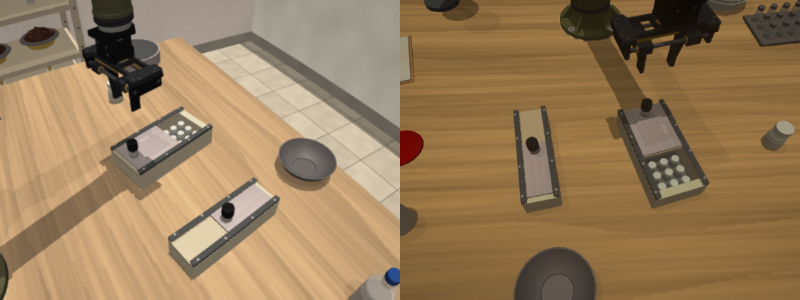

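The vials are exposed at about (665,172) in the right view. The knob moved 98.7 mm and rests about 8 mm up, the narrow box is still shut, and the gripper is clear.

```bash
python3 -c "
from bench import ctrl
print(ctrl.close_job())"
```

```text
the job is handed in; nothing more can be done
None
```

The wide box is open by about 99 mm with its knob let go, resting about 8 mm up; the narrow box is still shut and the robot is clear, and the job is handed in (no verdict was returned).

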